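# Fit the cup nest on the engraving fixture and load the cup

## Robot

A 7-joint arm with a two-finger parallel gripper is mounted at the origin on a cart in front of the work surface, level with it; the furniture and walls round the work are solid. World frame = base frame: x ahead of the robot, y to its left, z up, the work surface at z = 0. Lengths are in m, angles in degrees, forces in N, time in s.
With the tool pointing down it reaches from about 0.425 to 0.875 m from the base axis. Payload 4.7 kg.
Tool frame: the origin (TCP) lies between the finger pads; the fingertips stand 8 mm ahead of it and the grasp point (between the pads) lies 11 mm behind it; z points along the fingers, y is the line along which they close (so a half turn about z gives the same grasp; the last joint's range is limited). The gripper opens to 87 mm and grips with 3 to 60 N. Pads are 19 mm wide; open, the fingers measure 117 mm over their backs; the gripper's body (75 mm by 190 mm) begins 51 mm behind the grasp point.
Start: joints at [65.323, 18.392, -4.016, 83.108, 1.295, 78.541, -3.26], TCP at [0.28, -0.587, 0.207] pointing down, gripper open.
Joint ranges: [-163.93, 163.93], [-17.29, 119.83], [-79.2, 71.16], [3.27, 140.29], [-89.18, 269.18], [5.43, 117.66], [-154.24, 154.24]. Speed limits (degrees/s): [147.25, 147.25, 180, 180, 180, 180, 180].

## Interface

Orientations are given as [roll, pitch, yaw] about the fixed x, y, z axes, in that order (R = Rz(yaw) Ry(pitch) Rx(roll)).
In Python, from cell import env, viewer gives the robot as it stands. The module is installed in compiled form; this text tells all that it offers.
- The arm moves only by the tool arm_command, never from a script. Its argument "series" is a list of rows, each a list of 2 entries, a list of its own where there are three numbers: the shift along the tool's x, y, z in mm, then the turn about the tool's z in rad. A call has exactly 5 rows; each row is the pose to reach, as a shift and turn from the pose commanded when the call began, along the tool's axes at that moment; what a row does not reach only later rows make up. A row lasts 1/10 s, in which the tool goes at most 50 mm and 8.59 degrees, less where a joint would pass 70% of its speed; a pose out of reach is approached as far as the arm can. A call with a gripper value outside its range is refused whole. "grip" is the gripper command: -1 is fully open, 1 is shut, values between are in proportion, set as the call begins (left out, the last holds). The fingers move at their own pace and stop on an object; "grip_force" is the grip in N (left out, the last holds). Time passes only in rows, so rows that repeat a pose let the fingers close, or fill a call up. It gives the time, the measured TCP pose, the force, the opening and the grip force at its end, in the units of the state.
- env.get_obs(): the state, without advancing time (a new reading comes with each control period).
- viewer.read_camera(name): name is "scene" or "top" or "wrist"; returns (picture, depth): 384x512x3 uint8, blue, green, red; 384x512 float32, m along the optical axis (not along the pixel's ray), 0 where there is no reading.
- viewer.calibration(name): a dict with "K" (3x3 intrinsics, pixels), "T" (4x4, takes a point from camera to world coordinates); the wrist camera has in their place "hand_eye" (4x4, takes a point from camera to tool coordinates, whose origin is the TCP and whose axes are the flange's). Camera axes: x right, y up, looking along -z (the intrinsics and any distortion apply to the point x, -y, -z); pixel columns grow to the right and rows downward; lengths in m; the calibration is good to about 2 mm. The wrist camera is an equidistant fisheye: a pixel r from the principal point sees the ray r / f radians off the axis. A picture is of the moment at which its call begins: read the wrist's pose just before it. calibration takes no time and is no camera call.
- env.sign_off(): hands the job in; it is judged then, once.
The state is a dict: "time_s": time; "qpos": joint angles; "joint_velocities": joint speeds; "effort": joint torques, N m; "tool_pos": TCP position; "tool_rot": TCP orientation; "force": force on the tool from outside, world axes, zero at the start; "wrist_torque": the same for the moment, N m; "grip_width": finger opening in m; "grasp_force": force on a finger pad.
Only numpy, scipy, OpenCV 4.12 (cv2) and the standard library are available. Lean on these libraries where they do the work, as an engineer would, in place of code of your own. Each camera call takes 0.05 s, during which the arm holds its last target. There are 200 camera calls.

## Task

Set up the engraving fixture for the little steel cup: fit the nest plate with both its holes over the two locating pins, feeling for them because the carriage they stand on was left somewhere along its slide, and press the plate down past the two roller catches until it lies flush on the carriage. Then stand the steel cup upright in the nest, right down on the carriage. Go gently, never letting the plate or the cup bear on the fixture with more than 40 N, and leave the egg cup, the bell and the pen where they are.

Things in the scene. Friction and masses are not known exactly. Their poses are not given: they have to be found in the camera images.
- fixture: engraving work-holder fixed to the counter: grey cast base 164 (x) x 200 (y) mm, two steel rails along its x axis, and on them a flat aluminium carriage, 100 (x) x 232 (y) mm, top 40 mm up, carrying two pins and two roller catches. Origin: at the height of the base's underside, under the carriage's middle when that is at the rear stop (17 mm behind the base's middle); x to the rear, z up
- slide_mid (a point): zero of the slide: middle of the carriage top IF the carriage were at its rear stop, 40 mm over the fixture's origin, same axes. The carriage is NOT measured: it stands 4 to 30 mm before this point (fixture x -4 to -30, y 0), where the last job left it, held by a drag of about 12 N; stops at x 0 and -32. Plate and cup sit on the carriage top.
- pin_left (a point): left pin's tip IF the carriage were at its rear stop (fixture x 0, y +62, z 68 mm); the true tip is at x -4 to -30. Steel pin 10 mm thick, 28 mm high, last 2.5 mm tapered to a 7 mm flat end. A hole within about 2 mm of its centre drops over; else the plate rests on the tips, 28 mm above home; slide it on them along x under a few newtons until it drops
- pin_right (a point): the same for the right pin (fixture x 0, y -62, z 68 mm). Both pins share the carriage's offset, so the line through them is always parallel to the fixture's y axis
- catch_left (a point): middle of the left catch roller IF the carriage were at its rear stop (fixture y +86, z 53.5 mm): orange, 16 mm thick, axis along x, sprung outward; dark housing behind it to y 119, top z 64. Plate ends must be pushed past both rollers: about 10 N in all, more than the plate's weight; it would hang about 18 mm above home. They then stand over its ends; flush, it stops hard
- catch_right (a point): the same for the right catch roller (fixture y -86, z 53.5 mm); a brass drag screw stands out at the carriage's right end
- nest_plate: nest plate, loose, lying flat on the counter: aluminium plate 70 (x) x 160 (y) x 8 mm with two 12 mm through holes on its y axis at y = +62 and -62 mm, in its middle a square blue nest block 52 x 52 mm, 8 to 32 mm up, flat sides to grip, with a 46 mm bore right through. Origin: middle of the underside, z up. 0.32 kg. A half turn makes no difference. Its y axis goes along the fixture's
- cup: polished steel cup, loose, standing upright: 42 mm diameter (body 40 mm), 70 mm high, open at the top; origin at the middle of its foot, z up. About 0.08 kg. It goes into the 46 mm bore of the nest and stands on the carriage top, 40 mm above the fixture's origin; its rim then stands 38 mm above the nest block.
- egg_cup: bystander: low polished steel egg cup, 43 mm diameter, 40 mm high, standing upright; origin at the middle of its foot. Not the cup to be used.
- bell: bystander: copper-coloured hand bell with a dark wooden grip, 59 mm diameter, 90 mm high, standing upright; origin at the middle of its foot
- pen: bystander: black pen, 132 mm long, 11 mm thick, lying behind the fixture; origin under its middle, length along its x axis
There are look-alikes about, which are no part of the job. What is shaped like the cup but green, pink or turquoise is not meant.

How it is judged (in metres and radians):
On the way:
1. the nest plate is home: both pins through its holes, pressed past the catches and flush on the carriage (z of nest_plate in the frame of fixture between 0.0383 and 0.0417 m and angle between the z axis of nest_plate and the z axis of fixture, either way round below 0.035 rad and angle between the y axis of nest_plate and the y axis of fixture, either way round below 0.06 rad and y of nest_plate in the frame of fixture between -0.004 and 0.004 m and x of nest_plate in the frame of fixture between -0.036 and 0.004 m), for 0.2 s.
At the end, for the whole second after the job is handed in: Plate flush on the carriage with both pins in its holes (underside 40 +-1.7 mm over the fixture's underside, level within 2 degrees, square within 3.4); steel cup upright in the nest, foot on the carriage (-2 to +2.5 mm), within 6 mm of its axis, tilt under 4.6 degrees; both at rest (all of step 1 and horizontal distance between cup and nest_plate below 0.006 m and z of cup in the frame of fixture between 0.038 and 0.0425 m and angle between cup's own z axis and vertical below 0.08 rad and linear speed of each of nest_plate, cup below 0.02 m/s); the robot touches nothing.
It fails at once if the nest plate bears too hard on the fixture (more than 40 N between them) (contact force between nest_plate and fixture above 40 N).
It fails at once if the cup bears too hard on the fixture (more than 40 N between them) (contact force between cup and fixture above 40 N).
It fails at once if a bystander (egg cup, bell or pen) is moved by more than 20 mm (distance of any of egg_cup, bell, pen from where it was at the start of the episode above 0.02 m).
It also fails if it takes over 67 s, if anything falls off the work surface, if the arm or the gripper's body presses on something with over 40 N, if the wrist force passes 120 N, or if a joint passes its speed limit or range.

## Working session

There is one attempt and no reset: what is moved stays moved. The work goes in short steps, Python scripts to look and compute and a tool call to move; the robot and the scene stay as the last step left them, time stands still between calls to the robot, and variables do not carry over. Pictures are saved under pics/ and viewed, at most 10 in all, crops included, and the job is handed in when it is done.

Besides the shell and the picture viewer there is one more tool, called after "Call:" by a JSON object that holds its "api" and its "payload", one argument or row to a line. arm_command: Moves the arm, as the interface text tells. Its arguments: {"type":"object","properties":{"series":{"type":"array"},"grip":{"type":"number"},"grip_force":{"type":"number"}},"required":["series"]}

```bash
mkdir -p pics; cat > h.py <<'E'
import numpy as np,cv2
from scipy.spatial.transform import Rotation as R
from cell import env,viewer
def cloud(name,d,T,K):
    v,u=np.mgrid[0:d.shape[0],0:d.shape[1]]
    x=(u-K[0,2])/K[0,0]*d; y=(v-K[1,2])/K[1,1]*d
    P=np.stack([x,-y,-d,np.ones_like(d)],-1)@T.T
    return P[...,:3]
def look(name):
    im,d=viewer.read_camera(name); c=viewer.calibration(name)
    return im,d,cloud(name,d,np.array(c["T"]),np.array(c["K"]))
E
python3 - <<'E'
from h import *
o=env.get_obs();print(o)
for n in("top","scene"):
    im,d,P=look(n);cv2.imwrite(f"pics/{n}0.png",im);np.save(f"{n}0.npy",P)
    print(n,viewer.calibration(n))
    b=cv2.resize(im,(800,600));cv2.imwrite(f"pics/{n}0b.png",b)
E
```

```text
{'time_s': 0.0, 'qpos': array([65.32227168, 18.43668904, -4.01589994, 83.17351394,  1.29591044,
       78.5404364 , -3.25696711]), 'joint_velocities': array([-0.06308292,  0.02899435, -0.03960929, -0.09308169, -0.10947234,
       -0.03080035, -0.03533314]), 'effort': array([-9.09007031e-05, -4.91289282e+01, -4.04202528e-01, -3.12525308e+01,
       -6.39335182e-02,  4.35924833e-02,  1.60478262e-04]), 'tool_pos': array([ 0.27939178, -0.58626195,  0.20640062]), 'tool_rot': array([-1.79894653e+02,  6.47263494e-03,  2.54910173e+01]), 'force': array([ 0.18165983, -0.97163348,  0.22794984]), 'wrist_torque': array([-0.03071629, -0.00211389,  0.00900164]), 'grasp_force': 0.0, 'grip_width': 0.08711890403725538}
top {'K': array([[487.09478164,   0.        , 257.71068731],
       [  0.        , 487.09478164, 190.76420201],
       [  0.        ,   0.        ,   1.        ]]), 'T': array([[ 0.22229087,  0.93242601, -0.28490087,  0.12995293],
       [-0.97495202,  0.214812  , -0.05765735, -0.15156304],
       [ 0.00743892,  0.29058138,  0.95682137,  1.6718919 ],
       [ 0.        ,  0.        ,  0.        ,  1.        ]])}
scene {'K': array([[499.77594613,   0.        , 250.7870113 ],
       [  0.        , 499.77594613, 190.28551816],
       [  0.        ,   0.        ,   1.        ]]), 'T': array([[-0.41831752,  0.7160381 , -0.55883798, -0.22919564],
       [-0.90828244, -0.33368296,  0.25234638,  0.3277385 ],
       [-0.00578509,  0.61314364,  0.78995026,  1.25192334],
       [ 0.        ,  0.        ,  0.        ,  1.        ]])}
```

View pics/top0b.png

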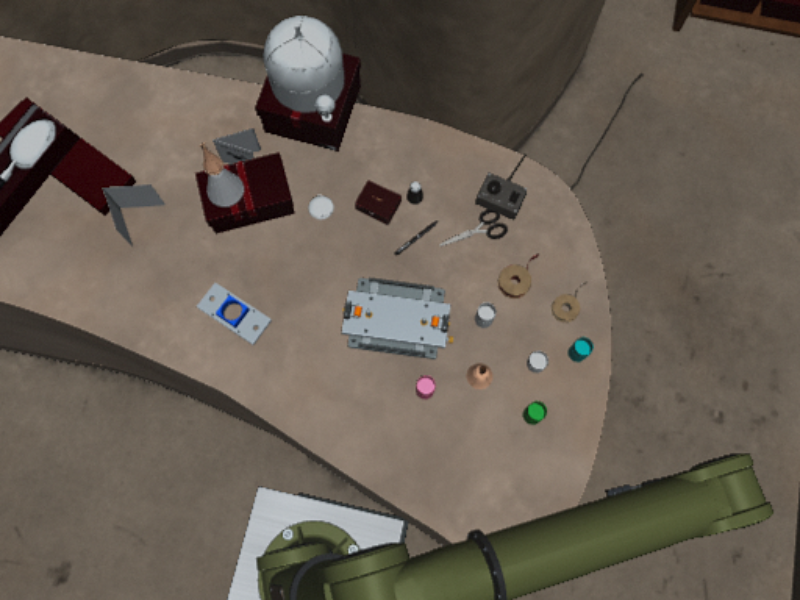

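View pics/scene0b.png

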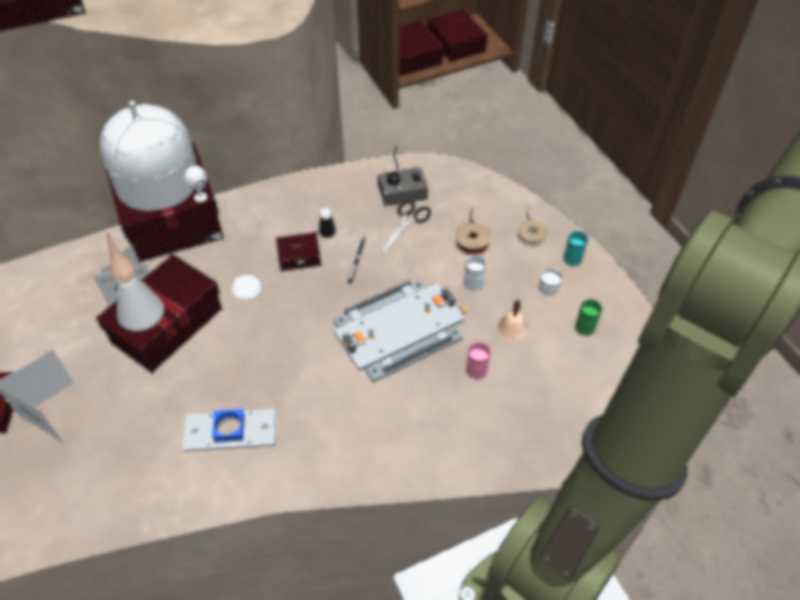

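The top view shows the plate at (233,312), carriage at (397,318), steel cup at (485,316), egg cup at (538,362), bell at (480,375) and pen at (416,238), all in 800x600 pixels. The scene view agrees: the taller steel cup is at (474,272), the low egg cup at (550,282).

```bash
cat > m.py <<'E'
from h import *
for n in("top","scene"):
    im=cv2.imread(f"pics/{n}0.png").astype(int);P=np.load(f"{n}0.npy");z=P[...,2]
    b,g,r=im[...,0],im[...,1],im[...,2]
    ok=(P[...,0]>.2)&(P[...,0]<1)&(abs(P[...,1])<.6)
    m=ok&(b>r+60)&(b>g+50)&(z>.02)&(z<.045)
    q=P[m];print(n,"blue",m.sum(),np.median(q,0),(q.min(0)+q.max(0))/2)
    c0=q[:,:2].mean(0)
    dist=np.linalg.norm(P[...,:2]-c0,axis=-1)
    m=ok&(dist<.11)&(z>.003)&(z<.014)&(abs(r-b)<25)
    q=P[m][:,:2].astype(np.float32);rc=cv2.minAreaRect(q);print(" plate",m.sum(),rc,np.median(P[m][:,2]))
    m=ok&(r>180)&(b<80)&(g>60)&(g<170)&(z>.045)&(z<.075)
    k,l,s,c=cv2.connectedComponentsWithStats(m.astype(np.uint8))
    for i in range(1,k):
        if s[i,4]>3: print(" orange",s[i,4],P[l==i].mean(0).round(4))
    m=ok&(z>.034)&(z<.046)&(abs(r-b)<30)&(r>120)
    k,l,s,c=cv2.connectedComponentsWithStats(m.astype(np.uint8));i=1+s[1:,4].argmax()
    q=P[l==i];rc=cv2.minAreaRect(q[:,:2].astype(np.float32));print(" carriage",s[i,4],rc,np.median(q[:,2]))
    # base: z between
    print(" table z",np.median(z[ok&(abs(z)<.02)]))
    # standing things
    m=ok&(z>.028)&(z<.12)
    k,l,s,c=cv2.connectedComponentsWithStats(m.astype(np.uint8))
    for i in range(1,k):
        if s[i,4]>20:
            q=P[l==i];t=np.percentile(q[:,2],95);top=q[q[:,2]>t-.01]
            print(" obj",s[i,4],(c[i]*800/512).round(),"top",((top.min(0)+top.max(0))/2).round(4),(top.max(0)-top.min(0)).round(3),"col",im[l==i].mean(0).round())
E
python3 m.py
```

```text
top blue 113 [0.50723648 0.31808909 0.03026628] [0.50571046 0.31651529 0.03117719]
 plate 495 ((0.5339046120643616, 0.30970609188079834), (0.17331214249134064, 0.12883678078651428), 70.0950698852539) 0.007767034752748314
 orange 18 [0.5606 0.037  0.0598]
 orange 17 [ 0.5764 -0.1344  0.0614]
 carriage 1383 ((0.5691310167312622, -0.049444779753685), (0.10002215951681137, 0.23492535948753357), 4.933762073516846) 0.040039584805604544
 table z 0.00019567144185028695
 obj 878 [299. 121.] top [0.9765 0.2811 0.1144] [0.047 0.199 0.011] col [15. 14. 30.]
 obj 2205 [245. 183.] top [0.8086 0.3622 0.1075] [0.227 0.199 0.025] col [33. 31. 52.]
 obj 538 [501. 193.] top [ 0.9171 -0.2213  0.059 ] [0.063 0.074 0.019] col [54. 57. 59.]
 obj 434 [377. 199.] top [0.8406 0.0594 0.0413] [0.082 0.097 0.015] col [22. 22. 46.]
 obj 80 [414. 190.] top [ 0.8809 -0.022   0.0708] [0.022 0.021 0.018] col [89. 89. 88.]
 obj 150 [145. 192.] top [0.7202 0.5768 0.1096] [0.017 0.043 0.017] col [87. 86. 83.]
 obj 25 [321. 205.] top [0.7967 0.1837 0.0318] [0.025 0.03  0.007] col [191. 189. 184.]
 obj 2045 [396. 319.] to
[... 1888 characters left out ...]
[ 0.6482 -0.0125  0.0319] [0.018 0.099 0.008] col [116. 116. 115.]
 obj 233 [588. 313.] top [ 0.4279 -0.3821  0.0652] [0.043 0.045 0.013] col [ 72. 121.  62.]
 obj 144 [513. 316.] top [ 0.4853 -0.2518  0.0852] [0.011 0.013 0.016] col [142. 162. 190.]
 obj 100 [415. 353.] top [ 0.4967 -0.0505  0.032 ] [0.019 0.149 0.008] col [118. 115. 107.]
 obj 244 [477. 356.] top [ 0.4301 -0.1406  0.0659] [0.042 0.043 0.015] col [148. 123. 186.]
 obj 353 [ 48. 369.] top [0.7194 0.5775 0.1071] [0.016 0.045 0.018] col [152. 150. 147.]
 obj 22 [ 46. 421.] top [0.6079 0.5973 0.1091] [0.003 0.003 0.01 ] col [135. 136. 139.]
 obj 134 [227. 423.] top [0.5033 0.3193 0.0335] [0.067 0.064 0.011] col [218. 127.  87.]
```

Call:
{"api": "arm_command", "payload": {
  "series": [
    [[30, -25, -6], 0],
    [[60, -50, -12], 0],
    [[90, -75, -18], 0],
    [[120, -100, -24], 0],
    [[152, -125, -30], 0]
  ],
  "grip": -1
}}

```text
time_s: 0.6
tool_pos: [0.3631, -0.407, 0.2372]
tool_rot: [-180.0, 0.0, 25.5]
force: [0.4, -0.9, 0.6]
grip_width: 0.0871
grasp_force: 0.0
```

Call:
{"api": "arm_command", "payload": {
  "series": [
    [[30, -25, -6], 0],
    [[60, -50, -12], 0],
    [[90, -75, -18], 0],
    [[120, -100, -24], 0],
    [[152, -125, -30], 0]
  ]
}}

```text
time_s: 1.1
tool_pos: [0.4465, -0.2289, 0.2674]
tool_rot: [180.0, 0.0, 25.5]
force: [0.2, -0.6, -1.1]
grip_width: 0.0867
grasp_force: 0.0
```

Call:
{"api": "arm_command", "payload": {
  "series": [
    [[30, -25, 0], -0.14],
    [[60, -50, 0], -0.28],
    [[90, -75, 0], -0.42],
    [[120, -100, 0], -0.56],
    [[152, -125, 0], -0.7]
  ]
}}

```text
time_s: 1.6
tool_pos: [0.53, -0.0508, 0.2672]
tool_rot: [-180.0, 0.0, 65.9]
force: [-0.3, -0.4, 0.2]
grip_width: 0.0868
grasp_force: 0.0
```

```bash
cat >> h.py <<'E'
def wrist():
    o=env.get_obs(); im,d=viewer.read_camera("wrist"); c=viewer.calibration("wrist")
    K=np.array(c["K"]) ; H=np.array(c["hand_eye"])
    T=np.eye(4);T[:3,:3]=R.from_euler("xyz",o["tool_rot"],degrees=True).as_matrix();T[:3,3]=o["tool_pos"]
    v,u=np.mgrid[0:d.shape[0],0:d.shape[1]]
    a=(u-K[0,2])/K[0,0];b=(v-K[1,2])/K[1,1];th=np.hypot(a,b);k=np.tan(np.minimum(th,1.5))/np.maximum(th,1e-9)
    P=np.stack([a*k*d,-b*k*d,-d,np.ones_like(d)],-1)@(T@H).T
    return o,im,P[...,:3]
def go(x,y,z,yaw):
    o=env.get_obs();r=R.from_euler("xyz",o["tool_rot"],degrees=True)
    dy=(yaw-o["tool_rot"][2]+90)%180-90
    print("shift mm",(r.inv().apply(np.array([x,y,z])-o["tool_pos"])*1000).round(1),"turn rad",round(-np.radians(dy),3))
E
python3 - <<'E'
from h import *
o,im,P=wrist();print(o["time_s"],o["tool_pos"],o["tool_rot"],o["qpos"].round(),viewer.calibration("wrist"))
cv2.imwrite("pics/w1.png",im);np.save("w1.npy",P);cv2.imwrite("pics/w1b.png",cv2.resize(im,(800,600)))
E
```

```text
1.6 [ 0.53000402 -0.05080761  0.26723392] [-1.79991706e+02  3.70950807e-02  6.58928431e+01] [ 33.   4. -32.  94.   2.  83. -23.] {'K': array([[297.31863964,   0.        , 255.96401297],
       [  0.        , 297.31863964, 192.05613446],
       [  0.        ,   0.        ,   1.        ]]), 'hand_eye': array([[ 2.24213558e-04,  9.66106191e-01,  2.58144878e-01,
         7.04329277e-02],
       [ 9.99999663e-01, -4.20463100e-04,  7.05024724e-04,
         3.59201231e-04],
       [ 7.89669147e-04,  2.58144633e-01, -9.66105959e-01,
        -1.77609552e-01],
       [ 0.00000000e+00,  0.00000000e+00,  0.00000000e+00,
         1.00000000e+00]])}
```

View pics/w1b.png

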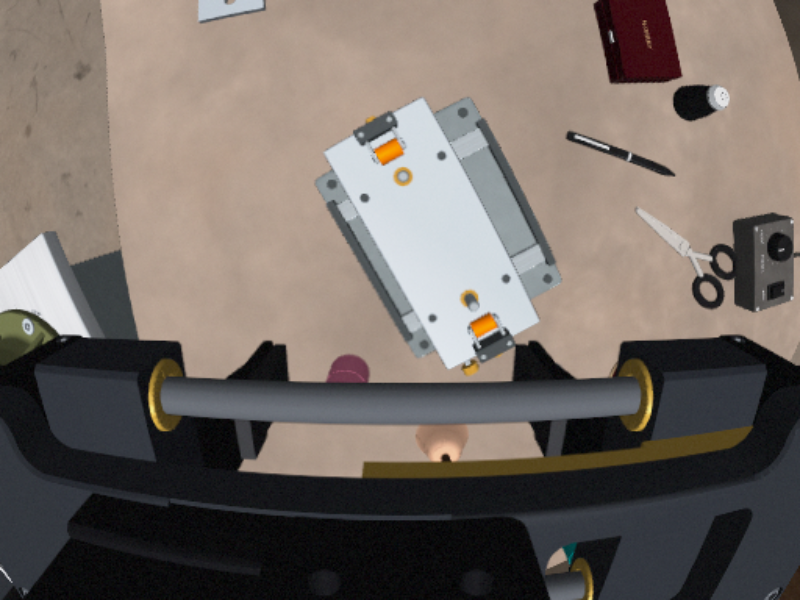

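The wrist view shows the carriage clearly, with pins at about (404,177) and (475,302), rollers at (389,151) and (484,326), and the pink cup at (348,370).

```bash
python3 - <<'E'
from h import *
P=np.load("w1.npy");im=cv2.imread("pics/w1.png").astype(int);z=P[...,2];b,g,r=im[...,0],im[...,1],im[...,2]
ok=np.zeros(z.shape,bool);ok[55:243,195:370]=1
print("table",np.median(z[ok&(abs(z)<.015)]))
m=ok&(abs(z-.04)<.005)&(r>150)&(abs(r-b)<40);m=cv2.morphologyEx(m.astype(np.uint8),cv2.MORPH_CLOSE,np.ones((5,5)))>0
q=P[m&(abs(z-.04)<.005)];print("carr",len(q),np.median(q[:,2]),cv2.minAreaRect(q[:,:2].astype(np.float32)))
o=ok&(r>180)&(b<90)&(z>.045)&(z<.075)
k,l,s,c=cv2.connectedComponentsWithStats(o.astype(np.uint8))
for i in range(1,k):
    if s[i,4]>3:print("or",s[i,4],c[i].round(),P[l==i].mean(0).round(4),)
for u,v in((404,177),(475,300)):
    u/=1.5625;v/=1.5625
    w=P[int(v)-12:int(v)+12,int(u)-12:int(u)+12].reshape(-1,3);w=w[(w[:,2]>.055)&(w[:,2]<.075)];
    t=w[w[:,2]>np.percentile(w[:,2],60)] if len(w) else w
    print("pin",len(w),np.median(w,0),np.median(t,0),w.min(0),w.max(0))
# base bolts region
m=ok&(z>.02)&(z<.034);q=P[m];print("base",cv2.minAreaRect(q[:,:2].astype(np.float32)))
go(.507,.318,.15,67.5)
E
```

```text
table 0.000429013261882355
carr 10306 0.04043423451799302 ((0.5666083097457886, -0.04931359738111496), (0.10071077197790146, 0.23779849708080292), 5.159469127655029)
or 9 [237.  76.] [0.5568 0.0699 0.0576]
or 172 [249.  97.] [0.5595 0.0383 0.0604]
or 130 [309. 208.] [ 0.5742 -0.1312  0.0607]
pin 54 [0.56010909 0.01671878 0.06705853] [0.56112815 0.01568936 0.06859949] [0.55261635 0.01098339 0.05603082] [0.56517015 0.03439673 0.07019106]
pin 81 [ 0.57350638 -0.10873263  0.06516008] [ 0.57232557 -0.10850252  0.06837839] [ 0.56705269 -0.12740679  0.05508305] [ 0.58493287 -0.10408631  0.06975337]
base ((0.5348444581031799, -0.06173209846019745), (0.246745303273201, 0.22145763039588928), 4.865774631500244)
shift mm [ 320.  -165.1  119.1] turn rad -0.013
```

Call:
{"api": "arm_command", "payload": {
  "series": [
    [[25, -17, 0], 0],
    [[50, -34, 0], 0],
    [[75, -51, 0], 0],
    [[100, -68, 0], 0],
    [[125, -85, 0], 0]
  ]
}}

```text
time_s: 2.15
tool_pos: [0.5036, 0.0978, 0.2671]
tool_rot: [-180.0, 0.0, 65.5]
force: [-0.2, -0.1, -0.4]
grip_width: 0.087
grasp_force: 0.0
```

Call:
{"api": "arm_command", "payload": {
  "series": [
    [[22, -16, 10], 0],
    [[44, -32, 20], 0],
    [[66, -48, 30], 0],
    [[88, -64, 40], 0],
    [[105, -80, 50], 0]
  ]
}}

```text
time_s: 2.65
tool_pos: [0.4741, 0.2268, 0.2167]
tool_rot: [-180.0, 0.0, 65.6]
force: [-0.4, -0.0, -0.3]
grip_width: 0.0869
grasp_force: 0.0
```

```bash
cat > mp.py <<'E'
from h import *
import sys
o,im,P=wrist();print(o["time_s"],o["tool_pos"],o["tool_rot"])
cv2.imwrite(f"pics/{sys.argv[1]}.png",cv2.resize(im,(800,600)))
im=im.astype(int);z=P[...,2];b,g,r=im[...,0],im[...,1],im[...,2]
near=np.hypot(P[...,0]-.506,P[...,1]-.318)<.11
m=near&(z>.024)&(z<.038)&(b>r+50)
k,l,s,c=cv2.connectedComponentsWithStats(m.astype(np.uint8));i=1+s[1:,4].argmax();m=l==i
print("block",m.sum(),cv2.minAreaRect(P[m][:,:2].astype(np.float32)),np.median(z[m]))
m=near&(z>.003)&(z<.0125)&(abs(r-b)<45)
k,l,s,c=cv2.connectedComponentsWithStats(m.astype(np.uint8));m=np.isin(l,[i for i in range(1,k) if s[i,4]>100])
print("plate",m.sum(),cv2.minAreaRect(P[m][:,:2].astype(np.float32)),np.median(z[m]))
go(.507,.318,.10,67.5)
E
python3 mp.py w2
```

```text
2.65 [0.47410193 0.22677158 0.21670907] [-1.79974419e+02  6.28953266e-03  6.55991158e+01]
block 753 ((0.5051552057266235, 0.31794509291648865), (0.05225128307938576, 0.052493829280138016), 68.78841400146484) 0.03214476674940692
plate 4535 ((0.5052220821380615, 0.31742802262306213), (0.1610664427280426, 0.07115048915147781), 69.7812271118164) 0.008331533287095905
shift mm [ 94.2  -2.2 115.3] turn rad -0.028
```

View pics/w2.png

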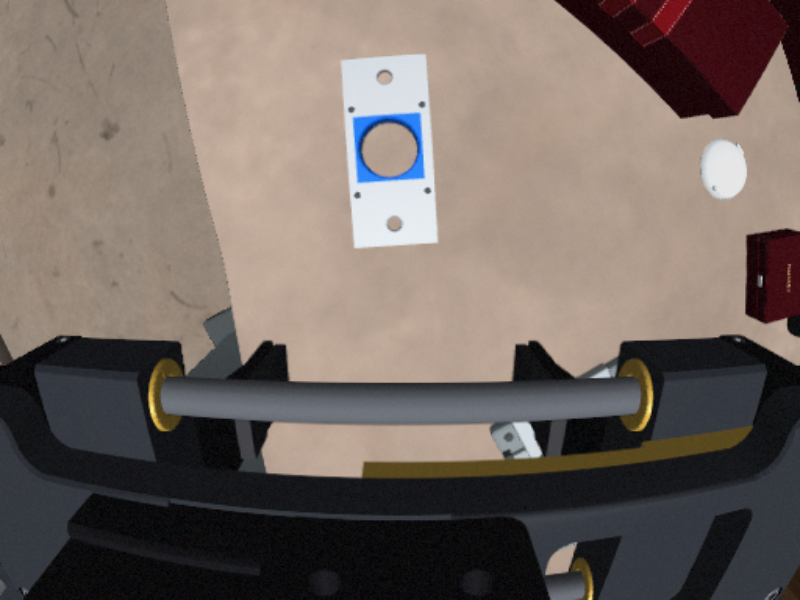

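The plate is sharp at (390,150): block and plate centres agree at (0.5052, 0.3176), tops at 32 and 8 mm as specified.

Call:
{"api": "arm_command", "payload": {
  "series": [
    [[22, -2, 25], -0.02],
    [[44, -4, 50], -0.04],
    [[66, -6, 75], -0.06],
    [[88, -8, 100], -0.07],
    [[95.5, -9, 120], -0.07]
  ]
}}

```text
time_s: 3.2
tool_pos: [0.5054, 0.3178, 0.0954]
tool_rot: [-179.9, -0.0, 69.7]
force: [-0.4, 0.2, 1.3]
grip_width: 0.087
grasp_force: 0.0
```

Call:
{"api": "arm_command", "payload": {
  "series": [
    [[0, 0, 22], 0],
    [[0, 0, 44], 0],
    [[0, 0, 62], 0],
    [[0, 0, 74], 0],
    [[0, 0, 78], 0]
  ]
}}

```text
time_s: 3.7
tool_pos: [0.5054, 0.3155, 0.018]
tool_rot: [-179.9, 0.1, 69.6]
force: [0.5, 0.5, -0.1]
grip_width: 0.0871
grasp_force: 0.0
```

Call:
{"api": "arm_command", "payload": {
  "series": [
    [[0, 0, 0], 0],
    [[0, 0, 0], 0],
    [[0, 0, 0], 0],
    [[0, 0, 0], 0],
    [[0, 0, 0], 0]
  ],
  "grip": 1,
  "grip_force": 45
}}

```text
time_s: 4.2
tool_pos: [0.5063, 0.3164, 0.0199]
tool_rot: [180.0, -0.0, 69.6]
force: [0.3, 0.3, 0.7]
grip_width: 0.0544
grasp_force: 0.0
```

Call:
{"api": "arm_command", "payload": {
  "series": [
    [[0, 0, 0], 0],
    [[0, 0, 0], 0],
    [[0, 0, -3], 0],
    [[0, 0, -20], 0],
    [[0, 0, -45], 0]
  ]
}}

```text
time_s: 4.7
tool_pos: [0.5051, 0.3158, 0.0646]
tool_rot: [-179.9, 0.1, 69.6]
force: [0.3, 0.5, 0.6]
grip_width: 0.015
grasp_force: 0.0
```

Call:
{"api": "arm_command", "payload": {
  "series": [
    [[0, 0, -25], 0],
    [[0, 0, -50], 0],
    [[0, 0, -75], 0],
    [[0, 0, -95], 0],
    [[0, 0, -105], 0]
  ]
}}

```text
time_s: 5.2
tool_pos: [0.5068, 0.3173, 0.1729]
tool_rot: [179.8, -0.2, 69.6]
force: [-0.1, 0.6, -0.2]
grip_width: 0.0004
grasp_force: 0.0
```

```bash
python3 - <<'E'
from h import *
o=env.get_obs();print(o["tool_pos"],o["tool_rot"],o["force"],o["grasp_force"],o["qpos"].round())
go(.5668,-.047,.17,95.1)
E
```

```text
[0.50682934 0.3172892  0.17285744] [ 1.79831017e+02 -1.74136043e-01  6.96200304e+01] [-0.05895615  0.60172228 -0.20980106] 0.0 [  5.  19. -48.  92.  15.  75. -66.]
shift mm [-320.6  183.1    2.4] turn rad -0.445
```

The fingers closed on nothing, so I look again.

Call:
{"api": "arm_command", "payload": {
  "series": [
    [[-20, 0, -5], 0],
    [[-40, 0, -10], 0],
    [[-60, 0, -20], 0],
    [[-80, 0, -30], 0],
    [[-95, 0, -40], 0]
  ],
  "grip": -1
}}

```text
time_s: 5.7
tool_pos: [0.4722, 0.226, 0.2098]
tool_rot: [180.0, 0.1, 69.6]
force: [0.3, 0.3, 0.0]
grip_width: 0.0328
grasp_force: 0.0
```

```bash
python3 mp.py w3
```

```text
5.7 [0.47222584 0.22598813 0.20984309] [1.79998546e+02 5.65450540e-02 6.95810300e+01]
block 785 ((0.505013644695282, 0.3171064853668213), (0.051969852298498154, 0.05210953578352928), 69.65681457519531) 0.03206920850455619
plate 4749 ((0.5049732327461243, 0.3172800540924072), (0.16082808375358582, 0.070950448513031), 69.2129898071289) 0.008331583201196091
shift mm [100.   -1.3 111.3] turn rad 0.034
```

View pics/w3.png

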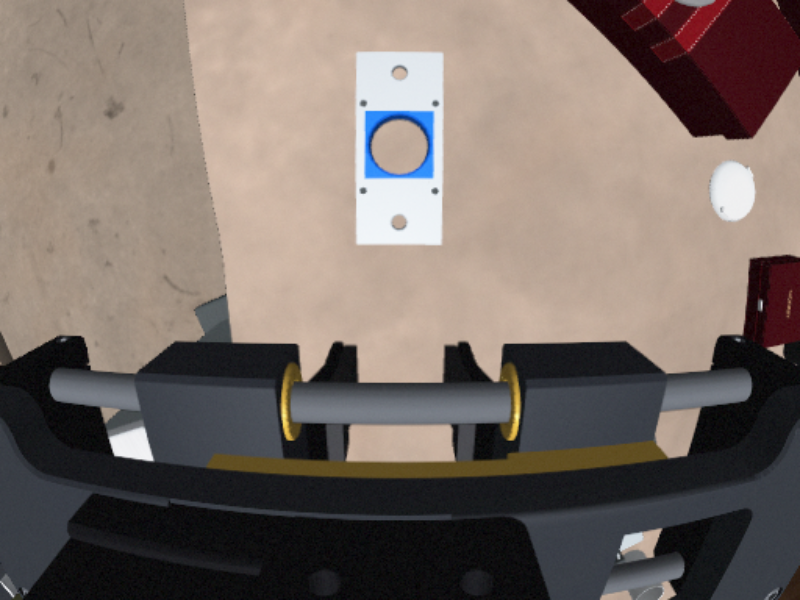

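The plate sits unmoved at (400,146), still aligned with the tool, so I go back and close with a longer wait.

Call:
{"api": "arm_command", "payload": {
  "series": [
    [[24, 0, 22], 0],
    [[48, 0, 44], 0],
    [[72, 0, 66], 0],
    [[90, 0, 88], 0],
    [[96, 0, 110], 0]
  ]
}}

```text
time_s: 6.25
tool_pos: [0.5059, 0.3201, 0.0984]
tool_rot: [-179.9, -0.1, 69.7]
force: [-0.1, -0.1, 0.1]
grip_width: 0.0763
grasp_force: 0.0
```

Call:
{"api": "arm_command", "payload": {
  "series": [
    [[0, 0, 22], 0],
    [[0, 0, 44], 0],
    [[0, 0, 62], 0],
    [[0, 0, 74], 0],
    [[0, 0, 80.5], 0]
  ]
}}

```text
time_s: 6.75
tool_pos: [0.5059, 0.317, 0.0178]
tool_rot: [-179.9, 0.1, 69.6]
force: [-0.8, -0.7, 0.7]
grip_width: 0.0871
grasp_force: 0.0
```

Call:
{"api": "arm_command", "payload": {
  "series": [
    [[0, 0, 0], 0],
    [[0, 0, 0], 0],
    [[0, 0, 0], 0],
    [[0, 0, 0], 0],
    [[0, 0, 0], 0]
  ],
  "grip": 1,
  "grip_force": 45
}}

```text
time_s: 7.25
tool_pos: [0.5067, 0.3173, 0.0195]
tool_rot: [180.0, -0.0, 69.6]
force: [0.5, -0.3, -0.2]
grip_width: 0.055
grasp_force: 0.0
```

Call:
{"api": "arm_command", "payload": {
  "series": [
    [[0, 0, 0], 0],
    [[0, 0, 0], 0],
    [[0, 0, 0], 0],
    [[0, 0, 0], 0],
    [[0, 0, 0], 0]
  ]
}}

```text
time_s: 7.75
tool_pos: [0.5063, 0.3172, 0.0189]
tool_rot: [-180.0, 0.0, 69.6]
force: [-0.4, -0.3, 1.0]
grip_width: 0.015
grasp_force: 0.0
```

```bash
python3 - <<'E'
from h import *
a,d,P=look("scene");b,_,_=look("top");np.save("s1.npy",P);cv2.imwrite("pics/s1.png",a)
c=cv2.resize(a[200:330,70:230],None,fx=2.5,fy=2.5,interpolation=2);e=cv2.resize(b[130:260,80:240],None,fx=2.5,fy=2.5,interpolation=2)
cv2.imwrite("pics/v4.png",np.hstack([c,e]))
print(env.get_obs()["grip_width"],env.get_obs()["tool_pos"])
E
```

```text
0.007159161442806635 [0.50629971 0.31717122 0.01885923]
```

View pics/v4.png

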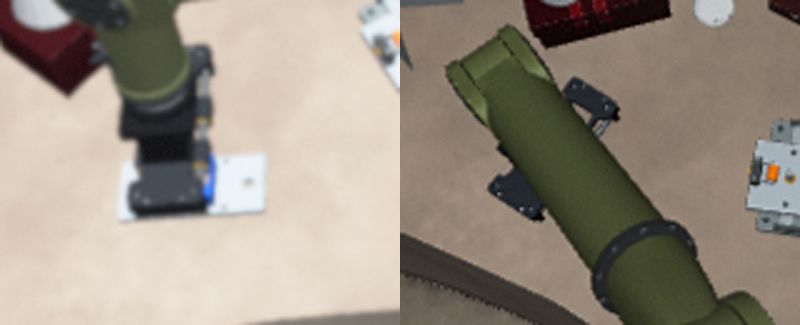

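```bash
python3 - <<'E'
from h import *
P=np.load("s1.npy");im=cv2.imread("pics/s1.png").astype(int)
t=np.array([.506,.3172,.019]);r=R.from_euler("xyz",[180,0,69.6],degrees=True)
Q=r.inv().apply((P.reshape(-1,3)-t)).reshape(P.shape)*1000
for v in range(255,292,4):
    print(v,[(u,*Q[v,u].round().astype(int),*im[v,u]) for u in range(118,178,6)])
E
```

```text
255 [(118, np.int64(35), np.int64(-49), np.int64(-178), np.int64(121), np.int64(130), np.int64(141)), (124, np.int64(20), np.int64(-49), np.int64(-177), np.int64(55), np.int64(57), np.int64(62)), (130, np.int64(6), np.int64(-51), np.int64(-177), np.int64(27), np.int64(23), np.int64(25)), (136, np.int64(-8), np.int64(-50), np.int64(-175), np.int64(23), np.int64(20), np.int64(23)), (142, np.int64(-21), np.int64(-47), np.int64(-168), np.int64(26), np.int64(23), np.int64(24)), (148, np.int64(2), np.int64(68), np.int64(24), np.int64(113), np.int64(116), np.int64(121)), (154, np.int64(-17), np.int64(63), np.int64(18), np.int64(173), np.int64(185), np.int64(199)), (160, np.int64(-34), np.int64(60), np.int64(16), np.int64(193), np.int64(208), np.int64(222)), (166, np.int64(-51), np.int64(62), np.int64(21), np.int64(194), np.int64(210), np.int64(224)), (172, np.int64(-68), np.int64(60), np.int64(20), np.int64(193), np.int64(208), np.int64(222))]
259 [(118, np.int64(86), np.int64(59), np.int64(20), np.int64(195), np.int64(210), np.int64(224)), (124, np.int64(37), np.int64(-19), np.int64(-107),
[... 7739 characters left out ...]
 np.int64(218), np.int64(229)), (136, np.int64(29), np.int64(-46), np.int64(21), np.int64(202), np.int64(218), np.int64(229)), (142, np.int64(13), np.int64(-45), np.int64(25), np.int64(201), np.int64(217), np.int64(229)), (148, np.int64(-4), np.int64(-49), np.int64(21), np.int64(202), np.int64(218), np.int64(229)), (154, np.int64(-21), np.int64(-51), np.int64(19), np.int64(203), np.int64(219), np.int64(230)), (160, np.int64(-38), np.int64(-53), np.int64(18), np.int64(200), np.int64(215), np.int64(227)), (166, np.int64(-54), np.int64(-53), np.int64(20), np.int64(201), np.int64(217), np.int64(228)), (172, np.int64(-71), np.int64(-55), np.int64(19), np.int64(202), np.int64(218), np.int64(229))]
```

```bash
python3 - <<'E'
from h import *
o,im,P=wrist();np.save("w5.npy",P);cv2.imwrite("pics/w5.png",cv2.resize(im,(800,600)))
r=R.from_euler("xyz",o["tool_rot"],degrees=True);Q=r.inv().apply(P.reshape(-1,3)-o["tool_pos"]).reshape(P.shape)*1000
print(o["grip_width"])
for v in range(200,310,8):print(v,[tuple(int(a) for a in Q[v,u]) for u in range(190,330,12)])
E
```

```text
0.007159161442806635
200 [(12, -45, 18), (14, -35, 9), (21, -24, -12), (21, -17, -12), (21, -10, -12), (12, -3, 19), (12, 4, 19), (22, 10, -14), (22, 17, -14), (22, 24, -14), (12, 37, 17), (12, 46, 18)]
208 [(6, -46, 18), (6, -37, 18), (17, -24, -14), (16, -17, -13), (6, -12, 18), (6, -3, 17), (6, 4, 17), (6, 12, 17), (16, 17, -12), (17, 24, -14), (6, 38, 19), (6, 46, 18)]
216 [(0, -46, 17), (0, -38, 19), (12, -24, -14), (0, -20, 19), (0, -12, 18), (0, -3, 18), (0, 4, 18), (0, 12, 17), (0, 21, 18), (3, 28, 10), (0, 38, 18), (0, 47, 18)]
224 [(38, -19, -94), (38, -15, -94), (38, -12, -95), (38, -8, -94), (11, -9, -24), (-4, -3, 17), (9, 3, -20), (11, 10, -25), (38, 9, -94), (38, 13, -94), (38, 16, -94), (37, 20, -93)]
232 [(37, -18, -100), (38, -14, -100), (37, -11, -100), (38, -8, -100), (11, -8, -37), (7, -3, -26), (7, 3, -26), (11, 9, -35), (38, 8, -100), (37, 12, -99), (38, 15, -100), (38, 19, -100)]
240 [(38, -17, -107), (38, -13, -106), (37, -10, -105), (36, -7, -103), (9, -8, -42), (3, -2, -29), (2, 3, -27), (9, 9, -42), (36, 8, -102), (38, 11, -106), (38, 14, -105), (38, 17, -
[... 866 characters left out ...]
-7, -64), (-46, -4, 9), (-46, 4, 10), (0, 8, -65), (27, 8, -108), (27, 11, -108), (27, 15, -108), (27, 18, -109)]
288 [(25, -17, -110), (25, -14, -109), (24, -11, -108), (24, -7, -108), (-4, -7, -63), (-54, -4, 10), (-54, 4, 11), (-4, 8, -63), (24, 8, -108), (25, 11, -109), (24, 15, -108), (24, 18, -109)]
296 [(24, -17, -112), (24, -14, -112), (24, -10, -112), (23, -7, -111), (24, -4, -111), (24, -1, -111), (24, 1, -111), (24, 5, -111), (23, 8, -111), (23, 11, -111), (24, 14, -111), (24, 17, -112)]
304 [(26, -15, -118), (23, -13, -115), (23, -10, -115), (24, -7, -115), (24, -4, -116), (23, -1, -114), (24, 1, -115), (23, 4, -114), (24, 7, -116), (23, 11, -115), (23, 14, -115), (25, 16, -117)]
```

View pics/w5.png

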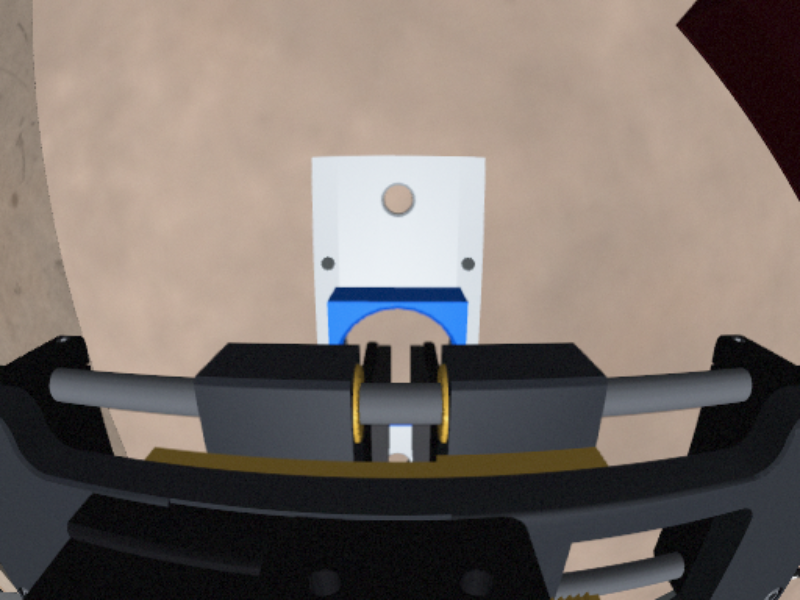

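The wrist view shows the closed fingers hanging above the bore at (400,380). They are higher than the tool data say, so I measure the tip from the depth.

```bash
python3 - <<'E'
from h import *
P=np.load("w5.npy");o=env.get_obs()
r=R.from_euler("xyz",o["tool_rot"],degrees=True);Q=r.inv().apply(P.reshape(-1,3)-[.5059,.3172,.0186]).reshape(P.shape)*1000
for u in(236,239,242,269,272,275):print(u,[(v,*(int(a) for a in Q[v,u])) for v in range(214,232,2)])
m=(abs(Q[...,0])<15)&(abs(Q[...,1])<16)&(Q[...,2]>-60)&(Q[...,2]<-15.5);print(m.sum(),np.percentile(Q[m][:,2],[90,98,100]),np.percentile(Q[m][:,1],[0,2,50,98,100]))
E
```

```text
236 [(214, 2, -13, 18), (216, 0, -13, 17), (218, 0, -13, 17), (220, 11, -10, -19), (222, 11, -10, -22), (224, 11, -10, -25), (226, 11, -10, -28), (228, 11, -10, -30), (230, 11, -9, -34)]
239 [(214, 2, -11, 18), (216, 0, -11, 18), (218, 11, -9, -15), (220, 11, -8, -19), (222, 11, -8, -22), (224, 11, -8, -25), (226, 11, -8, -27), (228, 11, -8, -31), (230, 11, -8, -34)]
242 [(214, 2, -9, 18), (216, 1, -9, 17), (218, 0, -9, 18), (220, 11, -7, -18), (222, 9, -7, -17), (224, 9, -7, -20), (226, 10, -7, -24), (228, 9, -6, -26), (230, 9, -6, -30)]
269 [(214, 2, 9, 18), (216, 0, 9, 18), (218, -1, 9, 19), (220, -1, 9, 17), (222, 10, 8, -18), (224, 10, 7, -22), (226, 10, 7, -24), (228, 10, 7, -27), (230, 10, 7, -30)]
272 [(214, 2, 11, 18), (216, 0, 11, 18), (218, 11, 9, -16), (220, 11, 9, -18), (222, 11, 9, -22), (224, 11, 9, -25), (226, 11, 9, -29), (228, 11, 9, -31), (230, 11, 9, -34)]
275 [(214, 2, 13, 17), (216, 0, 14, 19), (218, 11, 11, -15), (220, 11, 11, -19), (222, 11, 11, -22), (224, 11, 11, -26), (226, 11, 10, -28), (228, 11, 10, -30), (230, 11, 10, -33)]
900 [-20.39734973 -17.19175642 -15.53374625] [-11.53706314 -11.00340351   3.96368621  12.3674941   12.87256565]
```

The real fingertips are about 16 mm behind the reported TCP, not 8 mm ahead. I'll reckon with tip z = TCP z + 16 mm from here on: open, go 24 mm lower, close.

Call:
{"api": "arm_command", "payload": {
  "series": [
    [[0, 0, -6], 0],
    [[-1, 0, -6], 0],
    [[-2, 0, -6], 0],
    [[-2, 0, -6], 0],
    [[-2, 0, -6], 0]
  ],
  "grip": -1
}}

```text
time_s: 8.4
tool_pos: [0.5056, 0.3152, 0.0249]
tool_rot: [180.0, 0.0, 69.6]
force: [-0.1, -0.0, 0.5]
grip_width: 0.0368
grasp_force: 0.0
```

Call:
{"api": "arm_command", "payload": {
  "series": [
    [[0, 0, 0], 0],
    [[0, 0, 0], 0],
    [[0, 0, 0], 0],
    [[0, 0, 0], 0],
    [[0, 0, 0], 0]
  ]
}}

```text
time_s: 8.9
tool_pos: [0.5056, 0.3154, 0.0249]
tool_rot: [-180.0, 0.0, 69.6]
force: [0.2, 1.3, 0.9]
grip_width: 0.076
grasp_force: 0.0
```

Call:
{"api": "arm_command", "payload": {
  "series": [
    [[0, 0, 0], 0],
    [[0, 0, 10], 0],
    [[0, 0, 20], 0],
    [[0, 0, 26], 0],
    [[0, 0, 30], 0]
  ]
}}

```text
time_s: 9.4
tool_pos: [0.505, 0.3148, -0.0064]
tool_rot: [-179.9, 0.1, 69.6]
force: [-0.4, 0.1, 0.9]
grip_width: 0.0868
grasp_force: 0.0
```

Call:
{"api": "arm_command", "payload": {
  "series": [
    [[0, 0, 0], 0],
    [[0, 0, 0], 0],
    [[0, 0, 0], 0],
    [[0, 0, 0], 0],
    [[0, 0, 0], 0]
  ],
  "grip": 1,
  "grip_force": 45
}}

```text
time_s: 9.9
tool_pos: [0.5055, 0.3155, -0.0048]
tool_rot: [-180.0, -0.0, 69.6]
force: [-0.5, 0.8, 1.4]
grip_width: 0.0562
grasp_force: 45.3
```

Call:
{"api": "arm_command", "payload": {
  "series": [
    [[0, 0, 0], 0],
    [[0, 0, 0], 0],
    [[0, 0, 0], 0],
    [[0, 0, 0], 0],
    [[0, 0, 0], 0]
  ]
}}

```text
time_s: 10.4
tool_pos: [0.5055, 0.3155, -0.0048]
tool_rot: [-180.0, -0.0, 69.6]
force: [-2.6, 0.2, 5.0]
grip_width: 0.0563
grasp_force: 45.4
```

Call:
{"api": "arm_command", "payload": {
  "series": [
    [[0, 0, -8], 0],
    [[0, 0, -35], 0],
    [[0, 0, -75], 0],
    [[0, 0, -120], 0],
    [[0, 0, -170], 0]
  ]
}}

```text
time_s: 10.9
tool_pos: [0.505, 0.314, 0.1652]
tool_rot: [-179.9, 0.1, 69.6]
force: [1.2, 0.5, -2.2]
grip_width: 0.0564
grasp_force: 45.2
```

Call:
{"api": "arm_command", "payload": {
  "series": [
    [[-20, 10, 0], 0],
    [[-50, 25, 0], 0],
    [[-85, 43, 0], 0],
    [[-120, 61, 0], 0],
    [[-160, 81, 0], 0]
  ]
}}

```text
time_s: 11.4
tool_pos: [0.5255, 0.1359, 0.1646]
tool_rot: [180.0, 0.0, 69.7]
force: [0.5, 1.4, -3.2]
grip_width: 0.0558
grasp_force: 45.3
```

Call:
{"api": "arm_command", "payload": {
  "series": [
    [[-34, 17, 0], 0],
    [[-68, 34, 0], 0],
    [[-102, 51, 0], 0],
    [[-136, 68, 0], 0],
    [[-168, 84, 0], 0]
  ]
}}

```text
time_s: 11.9
tool_pos: [0.5455, -0.0522, 0.1646]
tool_rot: [-180.0, 0.1, 69.6]
force: [0.2, 0.2, -3.0]
grip_width: 0.0564
grasp_force: 45.3
```

Call:
{"api": "arm_command", "payload": {
  "series": [
    [[-34, 17, 0], -0.09],
    [[-68, 34, 0], -0.18],
    [[-102, 51, 0], -0.27],
    [[-136, 68, 0], -0.36],
    [[-153, 79, 0], -0.445]
  ]
}}

```text
time_s: 12.4
tool_pos: [0.5653, -0.2261, 0.1641]
tool_rot: [-179.9, 0.1, 95.0]
force: [-1.2, -0.2, -3.3]
grip_width: 0.0562
grasp_force: 45.2
```

Call:
{"api": "arm_command", "payload": {
  "series": [
    [[0, 0, 0], 0],
    [[0, 0, 0], 0],
    [[0, 0, 0], 0],
    [[0, 0, 0], 0],
    [[0, 0, 0], 0]
  ]
}}

```text
time_s: 12.9
tool_pos: [0.5668, -0.2195, 0.1651]
tool_rot: [180.0, 0.0, 95.2]
force: [-0.4, -0.2, -3.3]
grip_width: 0.0563
grasp_force: 45.2
```

```bash
cat > look2.py <<'E'
from h import *
import sys
o,im,P=wrist();n=sys.argv[1];np.save(n+".npy",P);cv2.imwrite(f"pics/{n}.png",im);cv2.imwrite(f"pics/{n}b.png",cv2.resize(im,(800,600)))
print(o["time_s"],o["tool_pos"],o["tool_rot"],o["force"],o["grip_width"],o["grasp_force"],o["qpos"].round())
E
python3 look2.py w6
```

```text
12.9 [ 0.56680877 -0.21946207  0.1651351 ] [1.79997101e+02 1.80636238e-02 9.51908945e+01] [-0.3736042  -0.21756365 -3.32524096] 0.0563374987440363 45.24923164397478 [ 48.  18. -36.  92.  11.  74.  16.]
```

View pics/w6b.png

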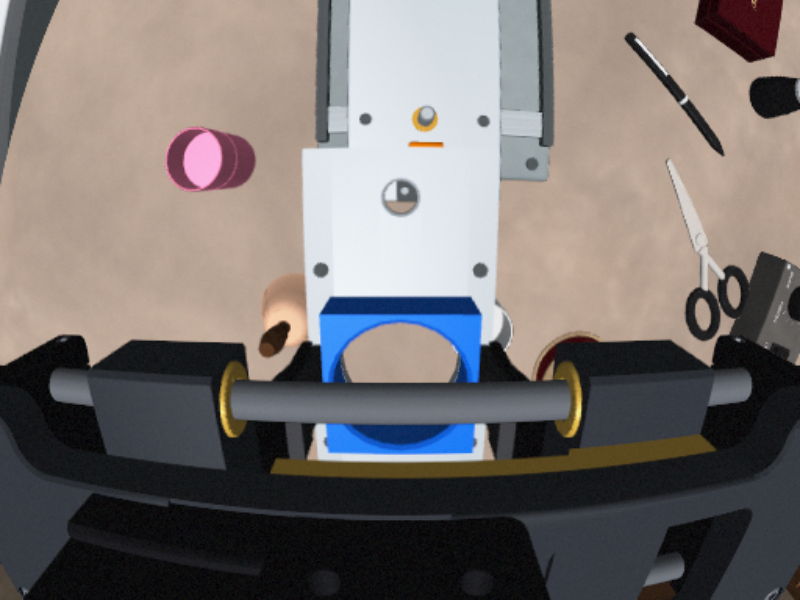

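The plate is held square, its far hole at (400,197). The right pin stands beyond it, with its tip at (428,113).

```bash
python3 - <<'E'
from h import *
P=np.load("w6.npy");im=cv2.imread("pics/w6.png").astype(int)
t=np.array([.56681,-.21946,.16514]);r=R.from_euler("xyz",[180,0.018,95.19],degrees=True)
Q=r.inv().apply(P.reshape(-1,3)-t).reshape(P.shape)*1000
hi=P[...,2]
# plate top around hole
m=(Q[...,0]>28)&(Q[...,0]<90)&(abs(Q[...,1])<45)&(Q[...,2]<6)&(Q[...,2]>-20)
pl=Q[m];zt=np.median(pl[:,2]);print("plate top z tool",zt,"x range",np.percentile(pl[:,0],[.2,99.8]),"y",np.percentile(pl[:,1],[.5,99.5]))
A=np.c_[pl[:,:2],np.ones(len(pl))];s=np.linalg.lstsq(A,pl[:,2],rcond=None)[0];print("slopes",s)
top=pl[abs(pl[:,2]-zt)<3];print("rect top",cv2.minAreaRect(top[:,:2].astype(np.float32)))
# hole: pixels in the region not plate
w=np.zeros(m.shape,bool);w[110:142,238:275]=1
h=w&~m;k,l,st,c=cv2.connectedComponentsWithStats(h.astype(np.uint8));i=1+st[1:,4].argmax();cu,cv=st[i,0]+(st[i,2]-1)/2,st[i,1]+(st[i,3]-1)/2
K=np.array(viewer.calibration("wrist")["K"]);H=np.array(viewer.calibration("wrist")["hand_eye"])
a=(cu-K[0,2])/K[0,0];b=(cv-K[1,2])/K[1,1];th=np.hypot(a,b);k=np.tan(th)/th
d=H[:3,:3]@np.array([a*k,-b*k,-1]);o=H[:3,3]*1000;lam=(zt-o[2])/d[2];print("hole px",cu,cv,st[i],"tool",o+lam*d)
# block
bl=(im[...,0]>im[...,2]+60)&(abs(Q[...,2]+20+8)<12)&(abs(Q[...,1])<40)&(abs(Q[...,0])<40);q=Q[bl]
zb=np.percentile(q[:,2],20);print("block",bl.sum(),zb,np.percentile(q[:,0],[1,99]),np.percentile(q[:,1],[1,99]))
# pin
w=np.zeros(m.shape,bool);w[60:92,262:285]=1
p=P[w&(hi>.052)&(hi<.075)];tp=p[p[:,2]>.0655]
print("pin",len(p),np.median(tp,0),len(tp),(tp.min(0)+tp.max(0))/2)
w=np.zeros(m.shape,bool);w[0:92,200:340]=1
q=P[w&(abs(hi-.04)<.004)&(im[...,2]>150)];print("carr",cv2.minAreaRect(q[:,:2].astype(np.float32)),np.median(q[:,2]))
E
```

```text
plate top z tool -12.738733942204211 x range [28.07671835 81.705905  ] y [-34.30259684  34.94709604]
slopes [ 1.02190553e-02  8.73929929e-04 -1.32966178e+01]
rect top ((54.90815734863281, 0.29184722900390625), (70.71485900878906, 53.81086730957031), 89.951171875)
hole px 256.5 125.0 [247 115  20  21 315] tool [ 64.42912996   0.60385416 -12.73873394]
block 4715 -37.24453830143889 [-23.67905769  28.13445762] [-25.43118168  26.01825329]
pin 119 [ 0.57253578 -0.10887383  0.06753192] 81 [ 0.57250936 -0.10889763  0.06775173]
carr ((0.5693914890289307, -0.07339270412921906), (0.10020975768566132, 0.1021980494260788), 5.322220802307129) 0.040245066491414655
```

Call:
{"api": "arm_command", "payload": {
  "series": [
    [[36, 3, 0], 0],
    [[75, 7, 5], 0],
    [[115, 11, 20], 0],
    [[150, 14, 45], 0],
    [[170, 15.3, 70], 0]
  ]
}}

```text
time_s: 13.45
tool_pos: [0.5672, -0.0453, 0.0952]
tool_rot: [179.9, -0.0, 95.4]
force: [-0.4, -0.6, -2.7]
grip_width: 0.0559
grasp_force: 45.2
```

Call:
{"api": "arm_command", "payload": {
  "series": [
    [[0, 0, 8], 0],
    [[0, 0, 15], 0],
    [[0, 0, 20], 0],
    [[0, 0, 22], 0],
    [[0, 0, 22], 0]
  ]
}}

```text
time_s: 13.95
tool_pos: [0.5672, -0.0511, 0.0732]
tool_rot: [180.0, 0.0, 95.0]
force: [0.4, -0.6, -3.3]
grip_width: 0.0563
grasp_force: 45.2
```

```bash
cat > st.py <<'E'
from h import *
o=env.get_obs();print(o["time_s"],o["tool_pos"].round(4),o["tool_rot"].round(2),o["force"].round(1),o["wrist_torque"].round(2),o["grip_width"],o["grasp_force"])
E
python3 st.py
```

```text
13.95 [ 0.5672 -0.0511  0.0732] [1.7997e+02 3.0000e-02 9.4990e+01] [ 0.4 -0.6 -3.3] [-0.01 -0.15  0.03] 0.05628680294172144 45.24918347597122
```

Call:
{"api": "arm_command", "payload": {
  "series": [
    [[0, 0, 0], 0],
    [[0, 0, 0], 0],
    [[0, 0, 2], 0],
    [[0, 0, 4], 0],
    [[0, 0, 6], 0]
  ]
}}

```text
time_s: 14.45
tool_pos: [0.5668, -0.0499, 0.0668]
tool_rot: [-180.0, 0.0, 95.1]
force: [0.4, 0.4, -2.2]
grip_width: 0.056
grasp_force: 45.2
```

```bash
python3 st.py
```

```text
14.45 [ 0.5668 -0.0499  0.0668] [-1.7999e+02  1.0000e-02  9.5100e+01] [ 0.4  0.4 -2.2] [-0.05 -0.11  0.02] 0.05599423855192122 45.249012373387814
```

Call:
{"api": "arm_command", "payload": {
  "series": [
    [[0.5, 0, 1], 0],
    [[1, 0, 2], 0],
    [[1, 0, 3], 0],
    [[1, 0, 4], 0],
    [[1, 0, 5], 0]
  ]
}}

```text
time_s: 14.95
tool_pos: [0.5668, -0.0489, 0.0619]
tool_rot: [180.0, 0.0, 95.1]
force: [-0.9, 0.4, -2.5]
grip_width: 0.056
grasp_force: 45.2
```

```bash
python3 st.py
```

```text
14.95 [ 0.5668 -0.0489  0.0619] [1.80e+02 1.00e-02 9.51e+01] [-0.9  0.4 -2.5] [ 0.04 -0.07 -0.02] 0.056009093092194866 45.24894037283957
```

Call:
{"api": "arm_command", "payload": {
  "series": [
    [[0, 0, 1], 0],
    [[0, 0, 2], 0],
    [[0, 0, 3], 0],
    [[0, 0, 4], 0],
    [[0, 0, 4], 0]
  ]
}}

```text
time_s: 15.45
tool_pos: [0.5666, -0.0489, 0.0577]
tool_rot: [-180.0, -0.0, 95.1]
force: [0.3, -0.2, -2.6]
grip_width: 0.0565
grasp_force: 45.2
```

```bash
python3 st.py
```

```text
15.45 [ 0.5666 -0.0489  0.0577] [-179.98   -0.     95.1 ] [ 0.3 -0.2 -2.6] [-0.03 -0.1  -0.03] 0.05647882039048695 45.248974431306124
```

Call:
{"api": "arm_command", "payload": {
  "series": [
    [[0, 0, 1], 0],
    [[0, 0, 2], 0],
    [[0, 0, 3], 0],
    [[0, 0, 4], 0],
    [[0, 0, 5], 0]
  ]
}}

```text
time_s: 15.95
tool_pos: [0.5668, -0.0491, 0.0533]
tool_rot: [180.0, 0.0, 95.1]
force: [-2.0, -0.1, 3.8]
grip_width: 0.0562
grasp_force: 45.3
```

```bash
python3 st.py
```

```text
15.95 [ 0.5668 -0.0491  0.0533] [1.80e+02 3.00e-02 9.51e+01] [-2.  -0.1  3.8] [-0.14  0.3  -0.03] 0.05615804475359424 45.34628028050065
```

Call:
{"api": "arm_command", "payload": {
  "series": [
    [[0, 0, 1], 0],
    [[0, 0, 2], 0],
    [[0, 0, 3], 0],
    [[0, 0, 4], 0],
    [[0, 0, 5], 0]
  ]
}}

```text
time_s: 16.45
tool_pos: [0.5668, -0.0487, 0.0478]
tool_rot: [180.0, -0.0, 95.1]
force: [-1.2, 0.8, 0.5]
grip_width: 0.0563
grasp_force: 45.5
```

```bash
python3 st.py
```

```text
16.45 [ 0.5668 -0.0487  0.0478] [179.99  -0.    95.12] [-1.2  0.8  0.5] [-0.05  0.17  0.  ] 0.0562636722513174 45.46893197636649
```

Call:
{"api": "arm_command", "payload": {
  "series": [
    [[0, 0, 1], 0],
    [[0, 0, 2], 0],
    [[0, 0, 3], 0],
    [[0, 0, 4], 0],
    [[0, 0, 5], 0]
  ]
}}

```text
time_s: 16.95
tool_pos: [0.5668, -0.0489, 0.0427]
tool_rot: [180.0, -0.0, 95.1]
force: [0.6, 0.7, -2.2]
grip_width: 0.0559
grasp_force: 45.5
```

Call:
{"api": "arm_command", "payload": {
  "series": [
    [[0, 0, 1], 0],
    [[0, 0, 2], 0],
    [[0, 0, 3], 0],
    [[0, 0, 4], 0],
    [[0, 0, 4], 0]
  ]
}}

```text
time_s: 17.45
tool_pos: [0.5666, -0.0477, 0.0385]
tool_rot: [-180.0, -0.1, 95.2]
force: [1.5, 4.0, -6.0]
grip_width: 0.0561
grasp_force: 45.4
```

```bash
python3 st.py
```

```text
17.45 [ 0.5666 -0.0477  0.0385] [-1.7999e+02 -8.0000e-02  9.5150e+01] [ 1.5  4.  -6. ] [ 0.67 -0.53  0.05] 0.0560713730168106 45.37734590645414
```

Call:
{"api": "arm_command", "payload": {
  "series": [
    [[0, 0, 1], 0],
    [[0, 0, 1.8], 0],
    [[0, 0, 2.4], 0],
    [[0, 0, 2.8], 0],
    [[0, 0, 3], 0]
  ]
}}

```text
time_s: 17.95
tool_pos: [0.5667, -0.0497, 0.036]
tool_rot: [-180.0, 0.0, 95.1]
force: [0.7, 0.2, -4.0]
grip_width: 0.056
grasp_force: 45.5
```

```bash
python3 st.py
```

```text
17.95 [ 0.5667 -0.0497  0.036 ] [-1.7999e+02  5.0000e-02  9.5060e+01] [ 0.7  0.2 -4. ] [ 0.37 -0.34  0.06] 0.056014562148829564 45.474747056141496
```

Call:
{"api": "arm_command", "payload": {
  "series": [
    [[0, 0, 0.4], 0],
    [[0, 0, 0.7], 0],
    [[0, 0, 1.0], 0],
    [[0, 0, 1.2], 0],
    [[0, 0, 1.4], 0]
  ]
}}

```text
time_s: 18.45
tool_pos: [0.5667, -0.0494, 0.0352]
tool_rot: [-180.0, 0.1, 95.1]
force: [-2.6, -1.1, 3.8]
grip_width: 0.0564
grasp_force: 45.6
```

```bash
python3 st.py
```

```text
18.45 [ 0.5667 -0.0494  0.0352] [-1.7998e+02  6.0000e-02  9.5080e+01] [-2.6 -1.1  3.8] [-0.03  0.47 -0.02] 0.05636202663817603 45.629161577671766
```

Call:
{"api": "arm_command", "payload": {
  "series": [
    [[0, 0, 0.2], 0],
    [[0, 0, 0.4], 0],
    [[0, 0, 0.6], 0],
    [[0, 0, 0.6], 0],
    [[0, 0, 0.6], 0]
  ]
}}

```text
time_s: 18.95
tool_pos: [0.5667, -0.0494, 0.0352]
tool_rot: [-180.0, 0.1, 95.1]
force: [-4.0, -0.5, 8.2]
grip_width: 0.0565
grasp_force: 45.7
```

```bash
python3 st.py
```

```text
18.95 [ 0.5667 -0.0494  0.0352] [-1.7998e+02  8.0000e-02  9.5080e+01] [-4.  -0.5  8.2] [-0.14  0.89 -0.02] 0.05646506955275378 45.702610071748495
```

Call:
{"api": "arm_command", "payload": {
  "series": [
    [[0, 0, -0.5], 0],
    [[0, 0, -0.5], 0],
    [[0, 0, -0.5], 0],
    [[0, 0, -0.5], 0],
    [[0, 0, -0.5], 0]
  ],
  "grip": -1
}}

```text
time_s: 19.45
tool_pos: [0.5668, -0.0489, 0.0343]
tool_rot: [180.0, -0.0, 95.1]
force: [-0.3, 0.3, -0.6]
grip_width: 0.0845
grasp_force: 0.0
```

Call:
{"api": "arm_command", "payload": {
  "series": [
    [[0, 0, -10], 0],
    [[0, 0, -40], 0],
    [[-20, 0, -80], 0],
    [[-50, 0, -120], 0],
    [[-90, 0, -160], 0]
  ]
}}

```text
time_s: 19.95
tool_pos: [0.575, -0.1332, 0.1931]
tool_rot: [179.9, 0.0, 95.3]
force: [1.3, -0.0, -0.2]
grip_width: 0.0869
grasp_force: 0.0
```

Call:
{"api": "arm_command", "payload": {
  "series": [
    [[-20, 0, 0], 0],
    [[-40, 0, 0], 0],
    [[-50, 0, 0], 0],
    [[-50, 0, 0], 0],
    [[-50, 0, 0], 0]
  ]
}}

```text
time_s: 20.45
tool_pos: [0.5782, -0.182, 0.1885]
tool_rot: [-179.9, -0.1, 95.2]
force: [0.2, 0.7, 0.5]
grip_width: 0.0869
grasp_force: 0.0
```

```bash
python3 look2.py w7; cat > fix.py <<'E'
from h import *
import sys
n=sys.argv[1];P=np.load(n+".npy");im=cv2.imread(f"pics/{n}.png").astype(int);z=P[...,2];f=np.array([.5668,-.0466])
y=np.array([-np.sin(np.radians(5.2)),np.cos(np.radians(5.2))]);x=np.array([y[1],-y[0]])
L=np.stack([(P[...,:2]-f)@x,(P[...,:2]-f)@y],-1)*1000
bl=(im[...,0]>im[...,2]+60)&(abs(L).max(-1)<40)&(z>.06)&(z<.08)
c=cv2.minAreaRect(L[bl].astype(np.float32));print("block",bl.sum(),c,np.median(z[bl]),np.linalg.lstsq(np.c_[L[bl],np.ones(bl.sum())],z[bl]*1000,rcond=None)[0])
cc=P[bl][:,:2];print(" world centre",(cc.min(0)+cc.max(0))/2, f+(c[0][0]*x+c[0][1]*y)/1000)
m=(abs(L[...,0])<32)&(abs(L[...,1])>28)&(abs(L[...,1])<54)&(abs(z-.048)<.01)
for s in(1,-1):
    k=m&(L[...,1]*s>0);print("plate top",s,k.sum(),np.median(z[k]) if k.any() else None)
m=(abs(abs(L[...,0])-43)<4)&(abs(L[...,1])<70)&(abs(z-.04)<.006);print("carriage",m.sum(),np.median(z[m]))
m=(abs(L[...,0])<32)&(abs(L[...,1])<75)&(abs(z-.048)<.004);print("plate rect",cv2.minAreaRect(L[m].astype(np.float32)))
E
python3 fix.py w7
```

```text
20.45 [ 0.57823451 -0.18198813  0.18846814] [-1.79888348e+02 -1.27480604e-01  9.51880373e+01] [0.2101066  0.66288374 0.4505638 ] 0.08691446541470096 0.0 [ 46.  17. -37.  90.  11.  76.  12.]
block 1299 ((-0.41237831115722656, -0.9119892120361328), (52.277076721191406, 53.30488204956055), 0.29661884903907776) 0.07190470084901285 [ 2.37730303e-03 -1.13109774e-02  7.09826409e+01]
 world centre [ 0.56646163 -0.04774251] [ 0.56647197 -0.04754561]
plate top 1 1073 0.048205326822946815
plate top -1 1484 0.048309809896413675
carriage 1785 0.040229396535586714
plate rect ((0.023355484008789062, -4.695869445800781), (63.98750686645508, 139.32960510253906), 0.032865531742572784)
```

View pics/w7b.png

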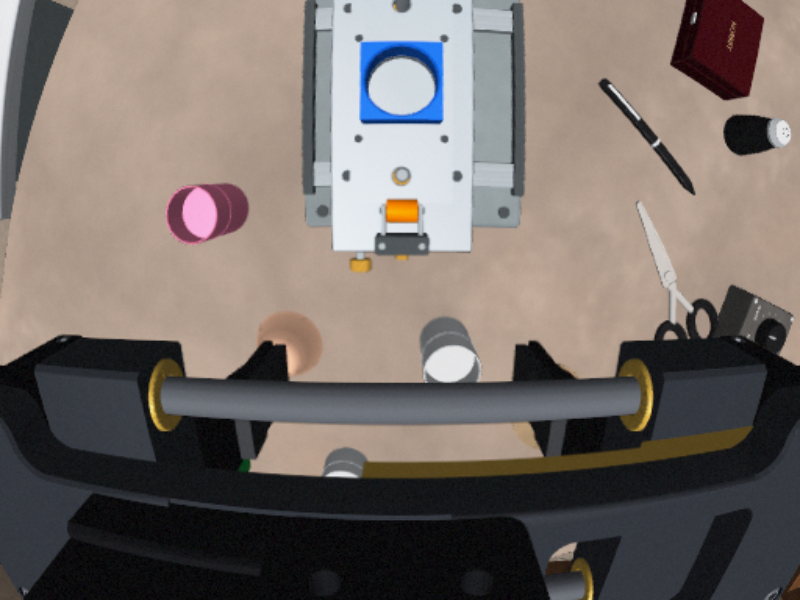

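The plate is home, with its top at 48.2 mm on both sides and the roller standing over its end at (402,212). The steel cup is at (450,360).

```bash
python3 - <<'E'
from h import *
P=np.load("w7.npy");z=P[...,2]
m=(np.hypot(P[...,0]-.6196,P[...,1]+.2375)<.035)&(z>.066)&(z<.074)
q=P[m];q2=q[:,:2].astype(np.float32);print(m.sum(),np.median(q[:,2]),cv2.minEnclosingCircle(q2),(q.min(0)+q.max(0))/2,q.max(0)-q.min(0))
v=np.where(m);print(v[0].min(),v[0].max(),v[1].min(),v[1].max())
m=(np.hypot(P[...,0]-.6196,P[...,1]+.2375)<.03)&(z>.01)&(z<.064);print(m.sum(),P[m].min(0),P[m].max(0))
go(.6196,-.2375,.1,95.2)
E
```

```text
138 0.0692996275500726 ((0.6194390058517456, -0.23757489025592804), 0.02096797525882721) [ 0.61950845 -0.23278344  0.06895264] [0.04147818 0.03064027 0.005809  ]
219 244 270 308
1144 [ 0.59824598 -0.2578315   0.01015701] [ 0.63912208 -0.217247    0.06391755]
shift mm [-59.6  36.   88.7] turn rad 0.001
```

Call:
{"api": "arm_command", "payload": {
  "series": [
    [[-20, 12, 20], 0],
    [[-40, 24, 45], 0],
    [[-52, 32, 70], 0],
    [[-57, 35.5, 85], 0],
    [[-57, 35.5, 90], 0]
  ]
}}

```text
time_s: 21.0
tool_pos: [0.6183, -0.236, 0.0974]
tool_rot: [-179.8, -0.1, 95.2]
force: [-1.1, 1.2, 0.5]
grip_width: 0.0873
grasp_force: 0.0
```

Call:
{"api": "arm_command", "payload": {
  "series": [
    [[0, 0, 0], 0],
    [[0, 0, 0], 0],
    [[0, 0, 0], 0],
    [[0, 0, 0], 0],
    [[0, 0, 0], 0]
  ]
}}

```text
time_s: 21.5
tool_pos: [0.6194, -0.2373, 0.1007]
tool_rot: [179.9, 0.1, 95.1]
force: [-0.5, 0.2, 0.5]
grip_width: 0.0874
grasp_force: 0.0
```

```bash
python3 st.py; python3 -c "
from h import *
go(.619,-.239,.023,95.2)"
```

```text
21.5 [ 0.6194 -0.2373  0.1007] [1.7995e+02 5.0000e-02 9.5110e+01] [-0.5  0.2  0.5] [-0.   -0.06  0.03] 0.08740083004839337 0.0
shift mm [-1.6 -0.7 77.7] turn rad -0.002
```

Call:
{"api": "arm_command", "payload": {
  "series": [
    [[-1, 0, 18], 0],
    [[-1.5, -0.5, 36], 0],
    [[-1.5, -0.5, 54], 0],
    [[-1.5, -0.5, 70], 0],
    [[-1.5, -0.5, 79], 0]
  ]
}}

```text
time_s: 22.0
tool_pos: [0.6175, -0.2384, 0.0181]
tool_rot: [-179.8, -0.1, 95.1]
force: [0.2, 1.1, -0.2]
grip_width: 0.0871
grasp_force: 0.0
```

Call:
{"api": "arm_command", "payload": {
  "series": [
    [[0, 0, 0], 0],
    [[0, 0, 0], 0],
    [[0, 0, 0], 0],
    [[0, 0, 0], 0],
    [[0, 0, 0], 0]
  ],
  "grip": 1,
  "grip_force": 15
}}

```text
time_s: 22.5
tool_pos: [0.6193, -0.2391, 0.0216]
tool_rot: [179.9, 0.0, 95.1]
force: [0.6, 0.6, -0.2]
grip_width: 0.0548
grasp_force: 0.0
```

Call:
{"api": "arm_command", "payload": {
  "series": [
    [[0, 0, 0], 0],
    [[0, 0, 0], 0],
    [[0, 0, 0], 0],
    [[0, 0, 0], 0],
    [[0, 0, 0], 0]
  ]
}}

```text
time_s: 23.0
tool_pos: [0.619, -0.2389, 0.021]
tool_rot: [180.0, 0.0, 95.1]
force: [0.5, 0.0, 1.2]
grip_width: 0.0405
grasp_force: 15.0
```

Call:
{"api": "arm_command", "payload": {
  "series": [
    [[0, 0, -8], 0],
    [[0, 0, -25], 0],
    [[0, 0, -50], 0],
    [[0, 0, -75], 0],
    [[0, 0, -100], 0]
  ]
}}

```text
time_s: 23.5
tool_pos: [0.619, -0.2387, 0.1232]
tool_rot: [179.9, 0.0, 95.1]
force: [0.7, -0.5, -0.9]
grip_width: 0.0404
grasp_force: 15.0
```

Call:
{"api": "arm_command", "payload": {
  "series": [
    [[30, -6, -8], 0],
    [[75, -14, -10], 0],
    [[120, -22, -10], 0],
    [[165, -30, -8], 0],
    [[194, -36, 0], 0]
  ]
}}

```text
time_s: 24.0
tool_pos: [0.5658, -0.0444, 0.1232]
tool_rot: [179.8, 0.0, 95.3]
force: [-0.7, -0.2, -1.5]
grip_width: 0.0406
grasp_force: 15.0
```

Call:
{"api": "arm_command", "payload": {
  "series": [
    [[0, 0, 0], 0],
    [[0, 0, 0], 0],
    [[0, 0, 0], 0],
    [[0, 0, 0], 0],
    [[0, 0, 0], 0]
  ]
}}

```text
time_s: 24.5
tool_pos: [0.566, -0.0501, 0.1209]
tool_rot: [180.0, 0.0, 95.0]
force: [0.5, 0.3, 0.2]
grip_width: 0.0403
grasp_force: 15.0
```

```bash
python3 st.py;python3 look2.py w8; python3 - <<'E'
from h import *
P=np.load("w8.npy");o=env.get_obs();t=o["tool_pos"]
r=R.from_euler("xyz",o["tool_rot"],degrees=True);Q=r.inv().apply(P.reshape(-1,3)-t).reshape(P.shape)*1000
im=cv2.imread("pics/w8.png").astype(int)
# cup: rim expected at tool z = -(70-21)=-49
m=(abs(Q[...,2]+47)<6)&(np.hypot(Q[...,0],Q[...,1])<26);q=Q[m];print("rim",m.sum(),q.min(0),q.max(0))
m=(abs(Q[...,2]+25)<12)&(np.hypot(Q[...,0],Q[...,1])<26);q=Q[m]
if len(q):print("body",m.sum(),q.min(0),q.max(0))
bl=(im[...,0]>im[...,2]+60)&(abs(P[...,2]-.072)<.004);q=P[bl];print("block",bl.sum(),q.min(0),q.max(0))
E
python3 fix.py w8
```

```text
24.5 [ 0.566  -0.0501  0.1209] [179.99   0.    94.98] [0.5 0.3 0.2] [-0.01 -0.1   0.03] 0.04029815177384833 14.999937397660688
24.5 [ 0.56601808 -0.05012455  0.12089617] [1.79993442e+02 4.16892662e-03 9.49775186e+01] [0.49928233 0.34410475 0.16259384] 0.04029815177384833 14.999937397660688 [ 38.  16. -41. 100.  11.  68.  -1.]
rim 1562 [-19.81760345 -24.16069267 -52.98981799] [ 21.48118575  24.20468246 -41.00158387]
body 2437 [-19.47182704 -24.22716651 -36.98973695] [ 20.98218628  24.08899232 -13.00017683]
block 980 [ 0.53893667 -0.06320489  0.06806521] [ 0.59336696 -0.01924212  0.07450411]
block 1121 ((-0.21864700317382812, 4.14838981628418), (42.26129913330078, 51.570743560791016), 89.77722930908203) 0.07220499822674512 [-3.74654804e-03 -4.07344964e-02  7.19319998e+01]
 world centre [ 0.56612188 -0.0412235 ] [ 0.56620627 -0.0424885 ]
plate top 1 2316 0.04841217343422971
plate top -1 12 0.0481975918708617
carriage 1888 0.04038415498437667
plate rect ((0.0055713653564453125, 21.521821975708008), (106.93706512451172, 63.97364807128906), 89.99775695800781)
```

Call:
{"api": "arm_command", "payload": {
  "series": [
    [[0.5, 0.2, 8], 0],
    [[1, 0.2, 16], 0],
    [[1, 0.2, 22], 0],
    [[1, 0.2, 24], 0],
    [[1, 0.2, 24], 0]
  ]
}}

```text
time_s: 25.05
tool_pos: [0.5654, -0.0477, 0.0961]
tool_rot: [-179.9, -0.0, 95.1]
force: [1.0, 0.0, -0.8]
grip_width: 0.0404
grasp_force: 15.0
```

```bash
python3 st.py
```

```text
25.05 [ 0.5654 -0.0477  0.0961] [-1.7993e+02 -2.0000e-02  9.5110e+01] [ 1.   0.  -0.8] [ 0.06 -0.05  0.01] 0.04035128427564253 14.999900439988778
```

Call:
{"api": "arm_command", "payload": {
  "series": [
    [[0, 0.3, 0], 0],
    [[0, 0.6, 1], 0],
    [[0, 0.6, 3], 0],
    [[0, 0.6, 5], 0],
    [[0, 0.6, 7], 0]
  ]
}}

```text
time_s: 25.55
tool_pos: [0.5664, -0.0478, 0.0897]
tool_rot: [180.0, 0.0, 95.1]
force: [-0.8, -1.2, -0.3]
grip_width: 0.0404
grasp_force: 15.0
```

```bash
python3 st.py
```

```text
25.55 [ 0.5664 -0.0478  0.0897] [1.800e+02 1.000e-02 9.509e+01] [-0.8 -1.2 -0.3] [ 0.02 -0.09 -0.01] 0.04039429441161091 15.000011972479115
```

Foot is now about at 69 mm, just into the bore, with no load. Continuing.

Call:
{"api": "arm_command", "payload": {
  "series": [
    [[0, 0, 2], 0],
    [[0, 0, 4], 0],
    [[0, 0, 6], 0],
    [[0, 0, 8], 0],
    [[0, 0, 9], 0]
  ]
}}

```text
time_s: 26.05
tool_pos: [0.5663, -0.0477, 0.0805]
tool_rot: [-180.0, -0.0, 95.1]
force: [-0.1, 0.5, 0.0]
grip_width: 0.0401
grasp_force: 15.0
```

```bash
python3 st.py
```

```text
26.05 [ 0.5663 -0.0477  0.0805] [-179.98   -0.     95.1 ] [-0.1  0.5  0. ] [ 0.02 -0.06  0.03] 0.04005498122408862 14.999828497666385
```

Call:
{"api": "arm_command", "payload": {
  "series": [
    [[0, 0, 4], 0],
    [[0, 0, 8], 0],
    [[0, 0, 12], 0],
    [[0, 0, 15], 0],
    [[0, 0, 16.5], 0]
  ]
}}

```text
time_s: 26.55
tool_pos: [0.5662, -0.0478, 0.0638]
tool_rot: [-180.0, -0.0, 95.1]
force: [-0.2, 0.5, -1.5]
grip_width: 0.0405
grasp_force: 15.0
```

Call:
{"api": "arm_command", "payload": {
  "series": [
    [[0, 0, 0.5], 0],
    [[0, 0, 1], 0],
    [[0, 0, 1.5], 0],
    [[0, 0, 2], 0],
    [[0, 0, 2.3], 0]
  ]
}}

```text
time_s: 27.05
tool_pos: [0.5665, -0.0478, 0.062]
tool_rot: [180.0, 0.0, 95.1]
force: [0.3, -0.5, -0.9]
grip_width: 0.0406
grasp_force: 15.0
```

```bash
python3 st.py
```

```text
27.05 [ 0.5665 -0.0478  0.062 ] [1.7999e+02 1.0000e-02 9.5100e+01] [ 0.3 -0.5 -0.9] [-0.03 -0.09  0.01] 0.04062950084883616 14.999868150916882
```

Call:
{"api": "arm_command", "payload": {
  "series": [
    [[0, 0, 0.3], 0],
    [[0, 0, 0.6], 0],
    [[0, 0, 0.9], 0],
    [[0, 0, 1.2], 0],
    [[0, 0, 1.5], 0]
  ]
}}

```text
time_s: 27.55
tool_pos: [0.5665, -0.0479, 0.0609]
tool_rot: [180.0, 0.0, 95.1]
force: [-2.0, -0.4, 4.0]
grip_width: 0.0406
grasp_force: 15.0
```

```bash
python3 st.py
```

```text
27.55 [ 0.5665 -0.0479  0.0609] [1.800e+02 2.000e-02 9.509e+01] [-2.  -0.4  4. ] [0.   0.33 0.04] 0.04060936027043117 15.000308678045258
```

The cup is down on the carriage (about 5 N, foot at 40 mm). Release, rise and check.

Call:
{"api": "arm_command", "payload": {
  "series": [
    [[0, 0, -0.4], 0],
    [[0, 0, -0.4], 0],
    [[0, 0, -0.4], 0],
    [[0, 0, -0.4], 0],
    [[0, 0, -0.4], 0]
  ],
  "grip": -1
}}

```text
time_s: 28.05
tool_pos: [0.5664, -0.0478, 0.0608]
tool_rot: [-180.0, 0.0, 95.1]
force: [-0.5, 2.1, 0.1]
grip_width: 0.0727
grasp_force: 0.0
```

Call:
{"api": "arm_command", "payload": {
  "series": [
    [[0, 0, 0], 0],
    [[0, 0, -5], 0],
    [[0, 0, -25], 0],
    [[0, 0, -60], 0],
    [[0, 0, -100], 0]
  ]
}}

```text
time_s: 28.55
tool_pos: [0.5654, -0.0476, 0.1613]
tool_rot: [-179.9, -0.0, 95.1]
force: [0.6, -0.7, 0.1]
grip_width: 0.0868
grasp_force: 0.0
```

Call:
{"api": "arm_command", "payload": {
  "series": [
    [[-25, 0, -10], 0],
    [[-60, 0, -20], 0],
    [[-95, 0, -30], 0],
    [[-120, 0, -35], 0],
    [[-130, 0, -35], 0]
  ]
}}

```text
time_s: 29.05
tool_pos: [0.5782, -0.1811, 0.1969]
tool_rot: [179.9, 0.1, 94.8]
force: [0.7, 0.3, -0.4]
grip_width: 0.0868
grasp_force: 0.0
```

Call:
{"api": "arm_command", "payload": {
  "series": [
    [[0, 0, 0], 0],
    [[0, 0, 0], 0],
    [[0, 0, 0], 0],
    [[0, 0, 0], 0],
    [[0, 0, 0], 0]
  ]
}}

```text
time_s: 29.55
tool_pos: [0.578, -0.1761, 0.1959]
tool_rot: [-180.0, -0.0, 95.2]
force: [-0.3, 1.1, 0.5]
grip_width: 0.0873
grasp_force: 0.0
```

```bash
python3 look2.py w9; python3 fix.py w9; python3 - <<'E'
from h import *
P=np.load("w9.npy");z=P[...,2];m=(np.hypot(P[...,0]-.5665,P[...,1]+.0475)<.035)&(z>.104)&(z<.116);q=P[m]
print("rim",m.sum(),cv2.minEnclosingCircle(q[:,:2].astype(np.float32)),np.median(z[m]),np.linalg.lstsq(np.c_[q[:,:2],np.ones(len(q))],q[:,2],rcond=None)[0])
E
```

```text
29.55 [ 0.57804134 -0.17610474  0.19588646] [-1.79993292e+02 -1.26197295e-03  9.51955041e+01] [-0.32975675  1.10269919  0.51644553] 0.08733946241407455 0.0 [ 45.  17. -37.  90.  10.  77.  12.]
block 787 ((-0.4143028259277344, -1.4305458068847656), (52.26664352416992, 52.171688079833984), 0.09548183530569077) 0.07210254690808765 [-1.22926289e-03  2.36127132e-02  7.18815310e+01]
 world centre [ 0.56620785 -0.04784331] [ 0.56651706 -0.04806221]
plate top 1 992 0.04828944517571718
plate top -1 1426 0.04834599380977239
carriage 1667 0.04026558800075669
plate rect ((0.002960205078125, -0.5799407958984375), (63.99095153808594, 147.87655639648438), 0.0005140081630088389)
rim 312 ((0.5667915940284729, -0.047567471861839294), 0.020928416401147842) 0.10936412643610027 [ 0.00550338 -0.01993748  0.10467323]
```

View pics/w9b.png

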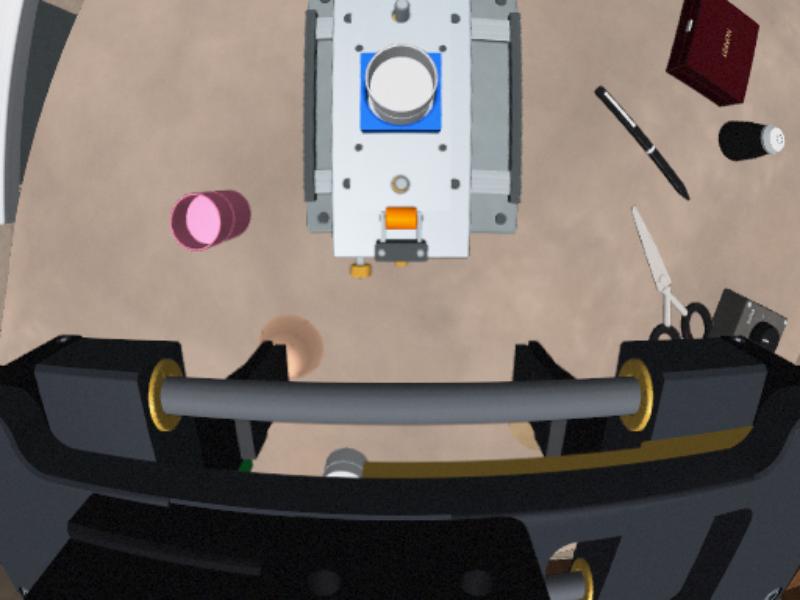

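The cup stands upright in the nest at (402,85), rim at 109.4 mm, within 1 mm of the bore's axis. The plate is flush and the bystanders in view have not moved.

```bash
python3 -c "
from cell import env
print(env.sign_off())"
```

```text
the job is handed in; nothing more can be done
None
```

The job is handed in at about 30 s of the allowed 67 s: the nest plate is flush on the carriage past both catches, and the steel cup stands upright on the carriage in the nest, within about 1 mm of its axis. Readings while placing stayed under about 12 N, and the egg cup, bell and pen were left alone; the judge returned no verdict.

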